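# Hover a socket-box cover on a spatula, holes aligned

## Robot

A 7-joint arm with a two-finger parallel gripper is mounted at the origin on the work surface. World frame = base frame: x ahead of the robot, y to its left, z up, the work surface at z = 0. Lengths are in m, angles in rad, forces in N, time in s.
With the tool pointing down it reaches from about 0.425 to 0.95 m from the base axis. Payload 16.7 kg.
Tool frame: the origin (TCP) lies midway between the tips of the shut fingers; the grasp point (between the pads) lies bot.grasp_offset behind it (bot.grasp_offset is the distance from the TCP to the grasp point, in m); z points along the fingers, y is the line along which they close (so a half turn about z gives the same grasp; the last joint's range is limited). The gripper opens to 94 mm and grips with 3 to 60 N. Pads are 16 mm wide; open, the fingers measure 119 mm over their backs; the gripper's body (75 mm by 177 mm) begins 78 mm behind the grasp point.
Start: joints at [0.957, 0.426, 0.074, 1.606, -0.034, 1.111, -0.067], TCP at [0.303, -0.603, 0.205] pointing down, gripper open.
Joint ranges: [-2.85, 2.85], [-0.5, 2.14], [-1.23, 1.37], [0.21, 2.46], [-1.02, 4.16], [0.16, 2.05], [-2.73, 2.73]. Speed limits (rad/s): [1.89, 1.89, 2.39, 2.39, 3.01, 3.01, 3.01].

## Interface

Orientations are given as a unit quaternion [w, x, y, z].
In Python, from cell import bot gives the robot as it stands.
- The arm moves only by the shell command python3 -m pendant 'ROWS' [FORCE]. ROWS is JSON, a list of rows, each a list of 7 numbers: the shift along the world's x, y, z in m, then the turn, a rotation vector about the world's x, y, z in degrees, then the opening, from -1 (shut) to 1 (fully open). A call has 1 to 12 rows; each row is the pose to reach, as a shift and turn from the pose commanded when the call began; what a row does not reach only later rows make up. A row lasts 1/12 s, in which the tool goes at most 41.7 mm and 7.16 degrees, less where a joint would pass 70% of its speed; a pose out of reach is approached as far as the arm can. A call with a gripper value outside its range is refused whole. The fingers move at their own pace and stop on an object; FORCE is the grip in N (left out, the last holds). Time passes only in rows, so rows that repeat a pose let the fingers close. It gives the time, the measured TCP pose, the force, the opening and the grip force at its end, in the units of the state.
- bot.sense(): the state, without advancing time (a new reading comes with each control period).
- bot.snapshot(name): name is "scene" or "top" or "wrist"; returns the picture (400x640x3 uint8, red, green, blue); there is no depth.
- bot.camera_info(name): a dict with "vfov" (degrees; the focal length in pixels is half the picture's height over the tangent of half this angle, whatever the lens; pixels are square), "cx", "cy" (the principal point, pixels), "rvec" (rotation vector, rad) and "tvec" (3), from world to camera coordinates, as OpenCV has them; the wrist camera has in their place "mount" (4x4, takes a point from camera to tool coordinates, whose origin is the TCP and whose axes are the flange's). Camera axes: x right, y down, z forward; pixel columns grow to the right and rows downward; lengths in m; the calibration is good to about 2 mm. A picture is of the moment at which its call begins: read the wrist's pose just before it. camera_info takes no time and is no camera call.
- bot.hand_in(): hands the job in; it is judged then, once.
The state is a dict: "clock": time; "joint_positions": joint angles; "qvel": joint speeds; "joint_efforts": joint torques, N m; "tcp_pos": TCP position; "orientation": TCP orientation; "wrist_force": force on the tool from outside, world axes, zero at the start; "ft_torque": the same for the moment, N m; "grip_width": finger opening in m; "grasp_force": force on a finger pad.
Only numpy, scipy, OpenCV 4.12 (cv2) and the standard library are available. Lean on these libraries where they do the work, as an engineer would, in place of code of your own. Each camera call takes 0.05 s, during which the arm holds its last target. There are 200 camera calls.

## Task

The freshly polished cover plate on the wooden rest must not be touched by the fingers or the arm: pick up the spatula, slide its blade under the plate and lift it off the rest. Carry it on the blade to the empty socket box and hold it level about 2 cm above the box's rim, with the plate's two holes lined up over the two threaded holes so that each thread's centre shows through its hole, ready for the screws. Finish while still holding it hovering there on the spatula, clear of the box, and leave the cup, jar and tablespoon where they are.

Things in the scene. Friction and masses are not known exactly. Their poses are not given: they have to be found in the camera images.
- plate: loose flat aluminium cover plate, 76 (its x) x 150 (its y) x 4 mm, about 0.12 kg (0.08 to 0.17), origin at the centre of its underside, z up. Two round 12 mm through holes at y = -62 and +62 mm. It lies across the two strips of the rest, off-centre by up to 8 mm. Either way round fits the box. On the blade only friction holds it.
- hole0 (a point): centre of the plate's hole at its y = -62 mm, level with the underside
- hole1 (a point): centre of the plate's hole at its y = +62 mm, level with the underside
- rest: fixed wooden rest, 90 (its x) x 150 (its y) mm, origin at the centre of its underside, on the counter: a 6 mm base board with two strips along x, 16 mm wide, centred at y = -65 and +65 mm, tops 32 mm above the counter. Under the plate is a free slot 114 mm wide, from 6 to 32 mm above the counter, open at both x ends. Its -x end faces the robot; yaw within 0.35 rad of 0.
- box: fixed empty grey plastic socket box, 76 (its x) x 150 (its y) x 30 mm high, same outline as the plate, with a 52 x 100 mm recess open to the top, origin at the centre of its underside, on the counter. An 8 mm threaded hole with a thin brass edge in the rim at y = -62 and +62 mm. Its yaw is within 0.35 rad of 0.
- thread0 (a point): mouth of the threaded hole at the box's y = -62 mm, on the top rim, 30 mm above the counter
- thread1 (a point): mouth of the threaded hole at the box's y = +62 mm, on the top rim, 30 mm above the counter
- spatula: loose cranked spatula, 0.16 kg, lying on its steel blade, 90 (its x) x 64 (y) x 3 mm. Origin at the centre of the blade's underside, tip at x = +45 mm. From the blade's rear a thin neck climbs at x = -43 to -70 mm to a level black handle bar, 24 mm wide (y), z = 50 to 70 mm, from x = -70 to -180 mm along the blade's x axis. Yaw within 0.3 rad of 0 (blade away from the robot).
- grip (a point): good place to grip the spatula's handle from above, across its 24 mm width: on the handle's axis, x = -95 mm, z = 60 mm in the spatula's frame
- cup: loose white ceramic cup, 80 mm across, 85 mm high, origin at its underside; a bystander
- jar: loose glass jar with a hinged clip lid (shut), 90 mm across, 118 mm high, origin at its underside; a bystander
- spoon: loose steel tablespoon lying across (along y) on the counter beyond the rest and box, about 170 mm long; a bystander
There are look-alikes about, which are no part of the job. Several things have the shape of the plate; the one meant has the colours described above.

How it is judged:
On the way:
1. the plate lies on the held spatula, lifted clear of the rest, above it (contact force between plate and spatula above 0.3 N and contact force between plate and rest below 0.05 N and contact force between the fingers and spatula above 2 N and z of plate in the frame of rest above 0.042 m and horizontal distance between plate and rest below 0.1 m), for 0.2 s.
At the end, for the whole second after the job is handed in: The held spatula alone carries the plate, still, level within 8 degrees, its underside 8 to 40 mm above the box rim, each hole within 5 mm horizontally of a thread centre (either way round); plate and spatula clear of the box; cup, jar and spoon within 30 mm of their starts (contact force between plate and spatula above 0.3 N and contact force between plate and rest below 0.05 N and contact force between the fingers and spatula above 2 N and contact force between each of plate, spatula and box below 0.05 N and contact force between each of the arm, the fingers and plate below 0.05 N and z of plate in the frame of box between 0.038 and 0.07 m and angle between plate's own z axis and vertical below 0.14 rad and linear speed of plate below 0.02 m/s and ((horizontal distance between hole0 and thread0 below 0.005 m and horizontal distance between hole1 and thread1 below 0.005 m) or (horizontal distance between hole0 and thread1 below 0.005 m and horizontal distance between hole1 and thread0 below 0.005 m)) and distance of each of cup, jar, spoon from where it was at the start of the episode below 0.03 m); the arm keeps its last pose, push and grip.
It fails at once if the arm touches the plate (contact force between the arm and plate above 0.5 N).
It fails at once if the fingers touch the plate (contact force between the fingers and plate above 0.5 N).
It fails at once if the cup is disturbed (distance of cup from where it was at the start of the episode above 0.03 m).
It fails at once if the jar is disturbed (distance of jar from where it was at the start of the episode above 0.03 m).
It fails at once if the spoon is disturbed (distance of spoon from where it was at the start of the episode above 0.03 m).
It also fails if it takes over 58 s, if anything falls off the work surface, if the arm or the gripper's body presses on something with over 40 N, if the wrist force passes 120 N, or if a joint passes its speed limit or range.

## Working session

There is one attempt and no reset: what is moved stays moved. The work goes in short steps, Python scripts to look and compute and a shell command to move; the robot and the scene stay as the last step left them, time stands still between calls to the robot, and variables do not carry over. Pictures are saved under pics/ and viewed, at most 10 in all, crops included, and the job is handed in when it is done.

```bash
mkdir -p pics; ls
python3 - <<'E'
from cell import bot
import cv2
for n in("top","scene"):
    cv2.imwrite(f"pics/{n}0.png",cv2.cvtColor(bot.snapshot(n),cv2.COLOR_RGB2BGR)); print(n,bot.camera_info(n))
print(bot.camera_info("wrist"),bot.grasp_offset,bot.sense())
E
```

```text
pics
top {'vfov': 55.732166854812256, 'cx': 317.6908025964194, 'cy': 205.71090133410047, 'rvec': array([ 2.15949279, -2.17068145,  0.11145979]), 'tvec': array([0.0213222 , 0.58586021, 1.16518102])}
scene {'vfov': 57.23178906361666, 'cx': 319.1045233611336, 'cy': 201.55462667777647, 'rvec': array([ 2.30021453,  0.54672864, -0.22033275]), 'tvec': array([-0.56160885, -0.12795331,  1.45755506])}
{'vfov': 69.87072175339425, 'cx': 317.07604560891025, 'cy': 205.9871765297724, 'mount': array([[-5.17409461e-04, -9.66969924e-01, -2.54889972e-01,
         7.33411010e-02],
       [ 9.99999866e-01, -4.98816032e-04, -1.37585997e-04,
        -3.53274857e-04],
       [ 5.89831659e-06, -2.54890009e-01,  9.66970053e-01,
        -1.79393068e-01],
       [ 0.00000000e+00,  0.00000000e+00,  0.00000000e+00,
         1.00000000e+00]])} 0.0188 {'clock': 0.1, 'joint_positions': array([ 0.95649206,  0.42665647,  0.07385323,  1.60650868, -0.03415975,
        1.11080179, -0.06713267]), 'qvel': array([ 3.65743300e-04,  9.13827776e-06,  2.27957087e-05, -2.16548198e-04,
        1.27719306e-03,  8.20932758e-04,  8.04738629e-04]), 'joint_efforts': array([ 7.52520020e-03, -9.37455869e+01,  3.67659643e+00, -4.55041444e+01,
       -4.85376630e-02,  1.67308829e-02, -6.12696027e-08]), 'tcp_pos': array([ 0.30239107, -0.60305221,  0.20486944]), 'orientation': array([-5.40289132e-04,  9.73126167e-01,  2.30271906e-01, -1.39982021e-04]), 'wrist_force': array([-0.41979641, -0.98412439,  0.33051009]), 'ft_torque': array([ 0.00240361, -0.05160136,  0.01142276]), 'grasp_force': 0.0, 'grip_width': 0.0939009885986174}
```

View pics/top0.png

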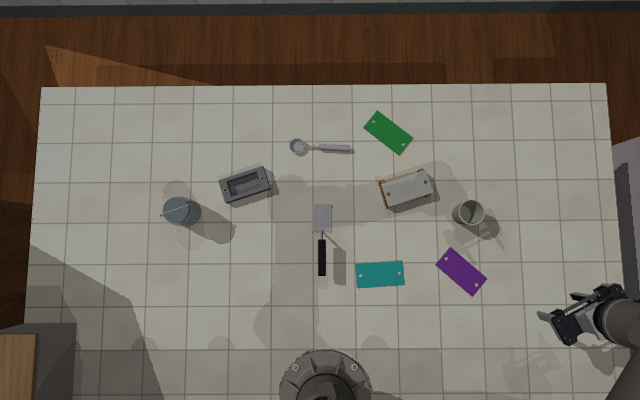

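View pics/scene0.png

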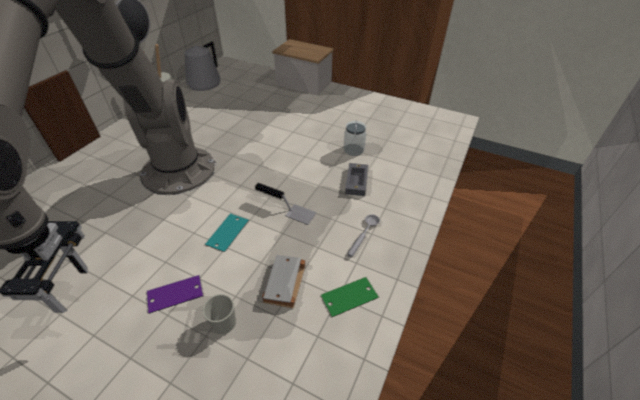

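Top view: spatula blade at (322,218) with its handle to (322,275), plate on its rest at (405,188), box at (246,184). Cup is at (469,213), jar at (178,211) and spoon at (320,147).

```bash
cat > h.py <<'E'
import numpy as np,cv2
from scipy.spatial.transform import Rotation as R
from cell import bot
def q2R(q): return R.from_quat(q,scalar_first=True).as_matrix()
def shot(n):
    s=bot.sense(); im=bot.snapshot(n); c=bot.camera_info(n)
    if n=="wrist":
        T=np.eye(4);T[:3,:3]=q2R(s["orientation"]);T[:3,3]=s["tcp_pos"]; M=T@c["mount"]
        Rc,o=M[:3,:3],M[:3,3]
    else:
        Rw=cv2.Rodrigues(c["rvec"])[0]; Rc=Rw.T;o=-Rw.T@c["tvec"]
    f=200/np.tan(np.radians(c["vfov"]/2))
    return cv2.cvtColor(im,cv2.COLOR_RGB2BGR),dict(R=Rc,o=o,f=f,cx=c["cx"],cy=c["cy"])
def ray(c,p,z):
    p=np.atleast_2d(np.asarray(p,float)); d=np.c_[(p[:,0]-c["cx"])/c["f"],(p[:,1]-c["cy"])/c["f"],np.ones(len(p))]@c["R"].T
    return (c["o"]+d*((z-c["o"][2])/d[:,2])[:,None])[:,:2]
def proj(c,P):
    v=(np.atleast_2d(P)-c["o"])@c["R"]; return v[:,:2]/v[:,2:]*c["f"]+[c["cx"],c["cy"]]
def yaw(s): m=q2R(s["orientation"]); return np.degrees(np.arctan2(m[1,0],m[0,0]))
def blobs(mask,amin=3,amax=1e9):
    n,l,st,ce=cv2.connectedComponentsWithStats(mask.astype(np.uint8))
    return [(ce[i],st[i],l==i) for i in range(1,n) if amin<=st[i,4]<=amax]
E
python3 - <<'E'
from h import *
im,c=shot("top"); g=im.max(2)
m=np.zeros(g.shape,bool); m[232:285,312:332]=g[232:285,312:332]<60
for ce,st,l in blobs(m,40):
    r=cv2.minAreaRect(np.argwhere(l)[:,::-1].astype(np.float32)); print(st,r); b=cv2.boxPoints(r); print(ray(c,b,.07)); print(ray(c,ce,.07))
for n,p,z in(("plateholes",[[388,192],[425,182]],.036),("box",[[228,190],[263,177]],.03),("blade",[[313,205],[331,205],[313,231],[331,231]],.003)): print(n,ray(c,p,z))
cv2.imwrite("pics/c.png",cv2.resize(im[140:290,200:450],None,fx=3.2,fy=3.2,interpolation=2))
s=bot.sense();print(s["tcp_pos"],yaw(s))
E
```

```text
[318 239   8  37 282] ((321.5, 257.0), (36.0, 7.0), 90.0)
[[ 0.48033925  0.01773593]
 [ 0.48023237 -0.00348082]
 [ 0.37260369 -0.00272542]
 [ 0.37270212  0.01827997]]
[[0.42507528 0.00726799]]
plateholes [[ 0.62783276 -0.20411893]
 [ 0.65916631 -0.3220362 ]]
box [[0.63791712 0.30353202]
 [0.67924333 0.19250241]]
blade [[ 0.59137277  0.03356562]
 [ 0.5910594  -0.02472126]
 [ 0.50729089  0.03387262]
 [ 0.50699483 -0.02398973]]
[ 0.30240796 -0.60310824  0.20494853] 26.629520289066786
```

View pics/c.png

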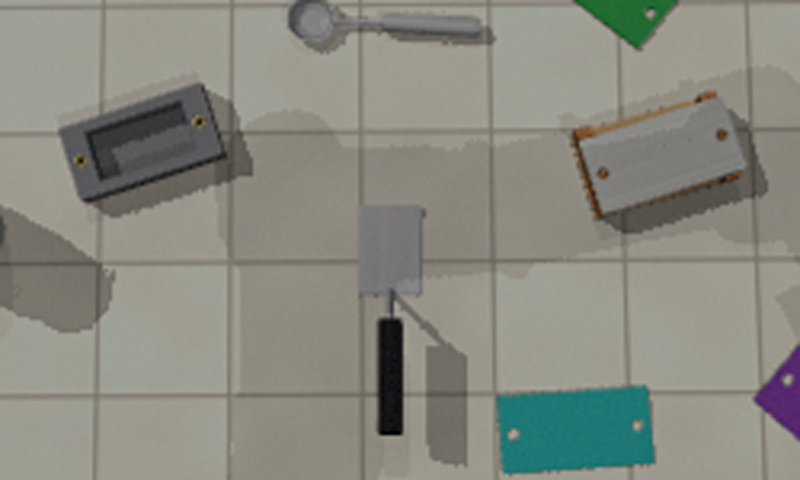

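```bash
python3 -m pendant '[[0.15,0.61,0,0,0,-26.6,1],[0.15,0.61,0,0,0,-26.6,1],[0.15,0.61,0,0,0,-26.6,1],[0.15,0.61,0,0,0,-26.6,1],[0.15,0.61,0,0,0,-26.6,1],[0.15,0.61,0,0,0,-26.6,1],[0.15,0.61,0,0,0,-26.6,1],[0.15,0.61,0,0,0,-26.6,1],[0.15,0.61,0,0,0,-26.6,1],[0.15,0.61,0,0,0,-26.6,1],[0.15,0.61,0,0,0,-26.6,1],[0.15,0.61,0,0,0,-26.6,1]]' 60
```

```text
clock: 1.15
tcp_pos: [0.4215, -0.1173, 0.2056]
orientation: [0.0, 1.0, 0.0, 0.0]
wrist_force: [1.9, -0.7, 0.2]
grip_width: 0.0942
grasp_force: 0.0
```

```bash
python3 -m pendant '[[0.032,0.12,0,0,0,0,1],[0.032,0.12,0,0,0,0,1],[0.032,0.12,0,0,0,0,1],[0.032,0.12,0,0,0,0,1],[0.032,0.12,0,0,0,0,1]]' 60
python3 - <<'E'
from h import *
im,c=shot("wrist"); cv2.imwrite("pics/w1.png",im); s=bot.sense(); print(s["tcp_pos"],yaw(s))
print(proj(c,[[.454,.0065,.07],[.549,.0065,.003]]))
E
```

```text
clock: 1.57
tcp_pos: [0.4538, 0.0028, 0.2054]
orientation: [-0.0, 1.0, 0.002, -0.0]
wrist_force: [0.3, -0.7, -0.6]
grip_width: 0.094
grasp_force: 0.0
[0.45342657 0.00110307 0.20524908] 0.11813823314025505
[[313.88646426 197.41136394]
 [314.55669407 112.56133437]]
```

View pics/w1.png

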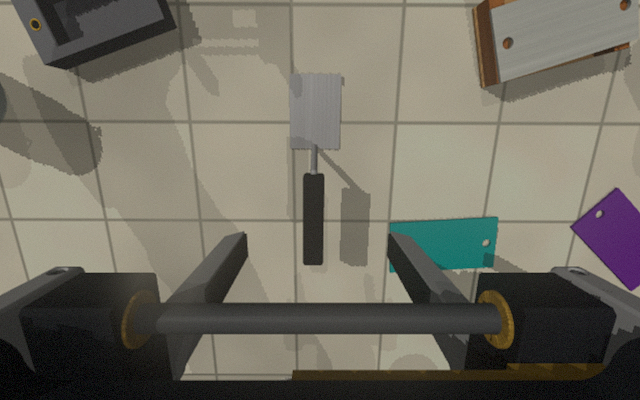

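Wrist view: blade spans x 290–341 and y 73–149, handle is at x≈313, y 173–265. One plate hole is at (508,43), and the other is at the edge (626,4).

Run:
```python
from h import *
im=cv2.imread("pics/w1.png"); _,c=shot("wrist")
g=im.max(2); m=np.zeros(g.shape,bool); m[165:270,298:330]=g[165:270,298:330]<70
for ce,st,l in blobs(m,300):
    for rr in(180,200,220,240,258):
        x=np.where(l[rr])[0]; print(rr,x.min(),x.max(),ray(c,[(x.min()+x.max())/2,rr],.07))
    print(st)
print(ray(c,[[290,73],[341.5,75],[290,149],[341,149]],.003)); print(ray(c,[[508,43],[626,4]],.036),ray(c,[35,24],.03))
print(ray(c,[[302,173],[324,173],[302,265],[324,265]],.07))
```

```text
180 304 323 [[0.47348535 0.00518622]]
200 304 323 [[0.45065288 0.00522376]]
220 303 323 [[0.42696606 0.00583838]]
240 304 322 [[0.4023778  0.00588978]]
258 304 322 [[0.37943356 0.00593773]]
[ 303  173   21   92 1780]
[[ 0.59480241  0.03463374]
 [ 0.59263676 -0.02865455]
 [ 0.50310295  0.03670633]
 [ 0.50320515 -0.03008607]]
[[ 0.61955807 -0.20760229]
 [ 0.6569803  -0.32650943]] [[0.6390485  0.31078975]]
[[ 0.4812644   0.0178567 ]
 [ 0.48130103 -0.00640723]
 [ 0.37027436  0.01917753]
 [ 0.37031201 -0.00726412]]
```

```bash
python3 -m pendant '[[0.002,0.004,-0.08,0,0,-0.4,1],[0.002,0.004,-0.16,0,0,-0.4,1],[0.002,0.004,-0.163,0,0,-0.4,1],[0.002,0.004,-0.163,0,0,-0.4,1],[0.002,0.004,-0.163,0,0,-0.4,1],[0.002,0.004,-0.163,0,0,-0.4,1],[0.002,0.004,-0.163,0,0,-0.4,1],[0.002,0.004,-0.163,0,0,-0.4,1]]' 60
```

```text
clock: 2.33
tcp_pos: [0.4572, 0.0043, 0.0449]
orientation: [0.0, 1.0, -0.004, 0.002]
wrist_force: [0.5, 0.4, -0.1]
grip_width: 0.0941
grasp_force: 0.0
```

```bash
python3 -m pendant '[[0,0,-0.002,0,0,0,1],[0,0,-0.002,0,0,0,0.2],[0,0,-0.002,0,0,0,-1],[0,0,-0.002,0,0,0,-1],[0,0,-0.002,0,0,0,-1],[0,0,-0.002,0,0,0,-1],[0,0,-0.002,0,0,0,-1],[0,0,-0.002,0,0,0,-1],[0,0,-0.002,0,0,0,-1],[0,0,-0.002,0,0,0,-1]]' 60
python3 - <<'E'
from h import *
s=bot.sense();print(s["tcp_pos"],yaw(s),s["grasp_force"],s["grip_width"])
E
```

```text
clock: 3.17
tcp_pos: [0.4556, 0.0048, 0.0404]
orientation: [-0.0, 1.0, -0.003, -0.0]
wrist_force: [-0.1, -0.2, 0.0]
grip_width: 0.0377
grasp_force: 0.0
[0.45556873 0.00476568 0.04043151] -0.37046924840303536 0.0 0.03771446559589122
```

```bash
python3 -m pendant '[[0,0,0,0,0,0,-1],[0,0,0,0,0,0,-1],[0,0,0,0,0,0,-1],[0,0,0,0,0,0,-1],[0,0,0,0,0,0,-1],[0,0,0,0,0,0,-1],[0,0,0.02,0,0,0,-1],[0,0,0.05,0,0,0,-1],[0,0,0.08,0,0,0,-1],[0,0,0.08,0,0,0,-1],[0,0,0.08,0,0,0,-1],[0,0,0.08,0,0,0,-1]]' 60
python3 - <<'E'
from h import *
im,c=shot("wrist"); cv2.imwrite("pics/w2.png",im); s=bot.sense(); print(s["tcp_pos"],yaw(s))
print(proj(c,[s["tcp_pos"]+[x,y,-.041+.003] for x in(.05,.14) for y in (-.032,.032)]))
E
```

```text
clock: 4.17
tcp_pos: [0.4553, 0.0046, 0.12]
orientation: [0.0, 1.0, -0.003, -0.0]
wrist_force: [-0.5, 0.9, -1.0]
grip_width: 0.0234
grasp_force: 59.8
[0.4549207  0.00461099 0.11958593] -0.3727528304682532
[[358.99029777 162.41150877]
 [274.40691451 163.029084  ]
 [362.99732876  28.57081472]
 [268.39000726  29.32931859]]
```

View pics/w2.png

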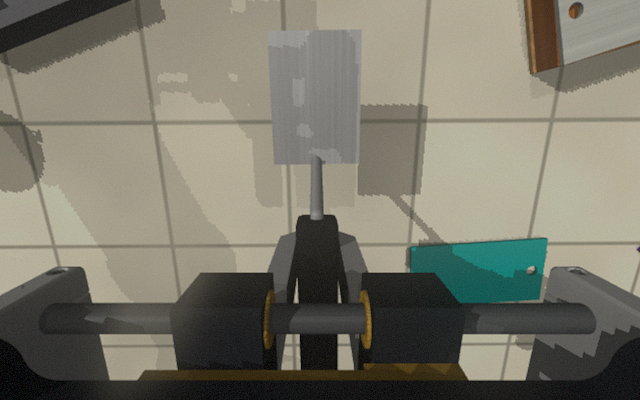

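Lifted spatula: blade corners at (268,31), (361,30), (274,164) and (359,162), within 1–2 px of the predicted no-slip positions. The grasp is good and level.

```bash
python3 -m pendant '[[-0.033,-0.336,0,0,0,16.9,-1],[-0.033,-0.336,0,0,0,16.9,-1],[-0.033,-0.336,0,0,0,16.9,-1],[-0.033,-0.336,0,0,0,16.9,-1],[-0.033,-0.336,0,0,0,16.9,-1],[-0.033,-0.336,0,0,0,16.9,-1],[-0.033,-0.336,0,0,0,16.9,-1],[-0.033,-0.336,0,0,0,16.9,-1],[-0.033,-0.336,0,0,0,16.9,-1],[-0.033,-0.336,0,0,0,16.9,-1],[-0.033,-0.336,0,0,0,16.9,-1],[-0.033,-0.336,0,0,0,16.9,-1]]' 60
python3 -m pendant '[[0,0,0,0,0,0,-1],[0,0,0,0,0,0,-1],[0,0,0,0,0,0,-1]]'
python3 - <<'E'
from h import *
im,c=shot("wrist"); cv2.imwrite("pics/w3.png",im); np.savez("w3.npz",**c); s=bot.sense(); print(s["tcp_pos"],yaw(s))
E
```

```text
clock: 5.22
tcp_pos: [0.4222, -0.3302, 0.1192]
orientation: [-0.001, 0.99, 0.144, -0.001]
wrist_force: [-0.2, 0.2, -0.7]
grip_width: 0.0239
grasp_force: 59.8
clock: 5.47
tcp_pos: [0.4229, -0.3303, 0.1204]
orientation: [-0.0, 0.99, 0.145, -0.0]
wrist_force: [-0.5, 0.1, -2.4]
grip_width: 0.0236
grasp_force: 59.8
[ 0.4228798  -0.3305538   0.12051955] 16.59992677101092
```

View pics/w3.png

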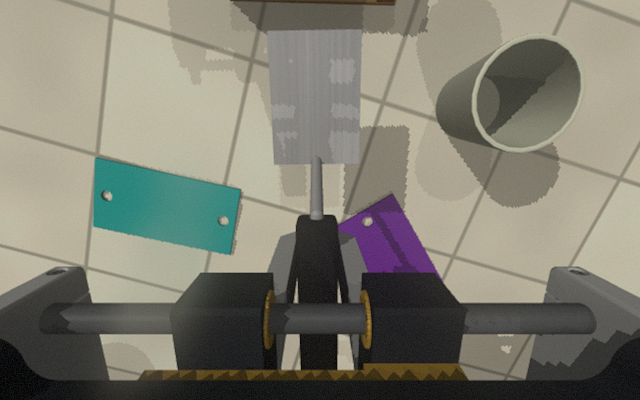

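The rest's front edge shows only at the top (y<5). The cup is to the right at (525,95). I'll move forward over the plate to measure it from closer.

```bash
python3 -m pendant '[[0.03,0.009,0.02,0,0,0,-1],[0.06,0.018,0.03,0,0,0,-1],[0.096,0.0285,0.03,0,0,0,-1],[0.096,0.0285,0.03,0,0,0,-1],[0.096,0.0285,0.03,0,0,0,-1],[0.096,0.0285,0.03,0,0,0,-1],[0.096,0.0285,0.03,0,0,0,-1]]'
python3 - <<'E'
from h import *
im,c=shot("wrist"); cv2.imwrite("pics/w4.png",im); np.savez("w4.npz",**c); s=bot.sense(); print(s["tcp_pos"],yaw(s))
E
```

```text
clock: 6.1
tcp_pos: [0.5175, -0.3031, 0.1503]
orientation: [-0.0, 0.99, 0.143, -0.0]
wrist_force: [-0.4, 0.1, -1.4]
grip_width: 0.024
grasp_force: 59.8
[ 0.5175463  -0.30325644  0.1503986 ] 16.46736434882881
```

View pics/w4.png

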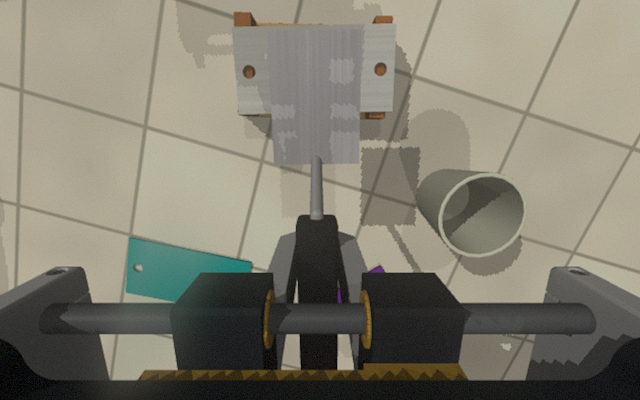

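Plate holes show on either side of the blade at (249,72) and (380,70).

Run:
```python
from h import *
im=cv2.imread("pics/w4.png"); c=dict(np.load("w4.npz"))
hs=[]
for x,y in((249,72),(380,70)):
    w=im[y-14:y+15,x-12:x+13].max(2).astype(int); m=w<np.median(w)-25
    b=max(blobs(m,10),key=lambda b:b[1][4]); p=b[0]+[x-12,y-14]; hs.append(ray(c,p,.036)[0]); print(p,b[1])
hs=np.array(hs); d=hs[0]-hs[1]; print(hs,np.linalg.norm(d))
yw=np.arctan2(-d[0],d[1]); u=np.array([np.cos(yw),np.sin(yw)]); ce=hs.mean(0); print("plate",ce,np.degrees(yw),"front edge px->",ray(c,[[234,26],[395,27],[239,111],[393,110]],.036))
s=bot.sense(); t=s["tcp_pos"]
for k in (-.225,-.097): g=ce+k*u; print(k,g,g-t[:2],np.degrees(yw)-yaw(s))
```

```text
[248.52525253  70.19191919] [ 6  7 13 13 99]
[380.14516129  68.15322581] [  6   6  13  14 124]
[[ 0.62207608 -0.20457911]
 [ 0.65886649 -0.32296019]] 0.12396617921490952
plate [ 0.64047129 -0.26376965] 17.26417438788562 front edge px-> [[ 0.65440592 -0.18361519]
 [ 0.69511065 -0.32433808]
 [ 0.58373269 -0.20388078]
 [ 0.62713016 -0.34758664]]
-0.225 [ 0.42560831 -0.33054466] [-0.09193798 -0.02728821] 0.7968100390568118
-0.097 [ 0.54784147 -0.2925571 ] [0.03029517 0.01069935] 0.7968100390568118
```

```bash
python3 -m pendant '[[-0.035,-0.01,0,0,0,0.8,-1],[-0.07,-0.02,0,0,0,0.8,-1],[-0.092,-0.027,0,0,0,0.8,-1],[-0.092,-0.027,-0.01,0,0,0.8,-1],[-0.092,-0.027,-0.04,0,0,0.8,-1],[-0.092,-0.027,-0.07,0,0,0.8,-1],[-0.092,-0.027,-0.093,0,0,0.8,-1],[-0.092,-0.027,-0.093,0,0,0.8,-1],[-0.092,-0.027,-0.093,0,0,0.8,-1],[-0.092,-0.027,-0.093,0,0,0.8,-1]]'
python3 - <<'E'
from h import *
im,c=shot("scene"); s=bot.sense(); t=s["tcp_pos"];print(t,yaw(s),s["wrist_force"])
print(np.array([0.54784147,-0.2925571])-t[:2])
x=proj(c,[.57,-.28,.02])[0].astype(int); print(x)
cv2.imwrite("pics/s5.png",cv2.resize(im[x[1]-60:x[1]+60,x[0]-80:x[0]+80],None,fx=5,fy=5,interpolation=2))
E
```

```text
clock: 6.98
tcp_pos: [0.427, -0.3303, 0.0587]
orientation: [0.0, 0.989, 0.15, 0.0]
wrist_force: [0.5, -0.4, -2.0]
grip_width: 0.0236
grasp_force: 59.8
[ 0.42733733 -0.33038736  0.05907615] 17.3072539447866 [-0.25220791  0.50025401 -1.39364374]
[0.12050414 0.03783026]
[259 274]
```

View pics/s5.png

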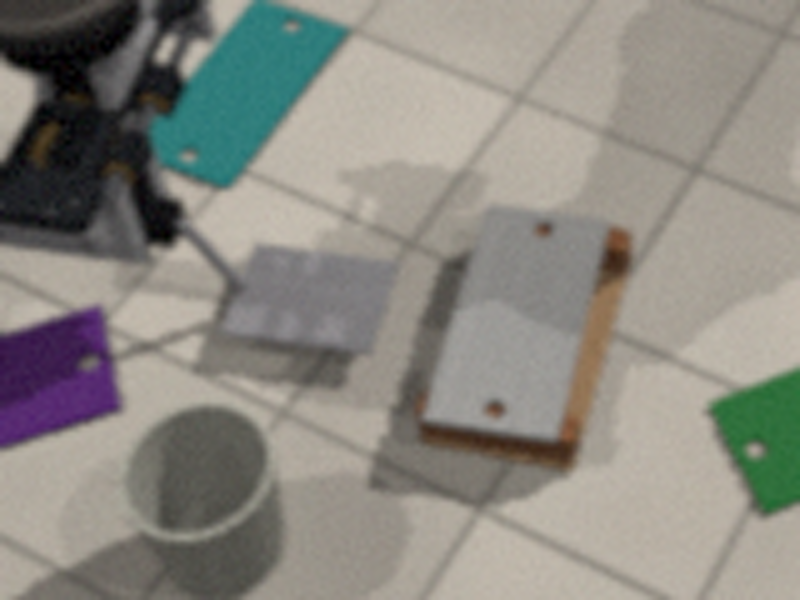

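The blade is in front of the slot, centred on the plate and aligned with it. Inserting now.

```bash
python3 -m pendant '[[0.015,0.0047,-0.001,0,0,0,-1],[0.03,0.0094,-0.001,0,0,0,-1],[0.045,0.0141,-0.001,0,0,0,-1],[0.06,0.0188,-0.001,0,0,0,-1],[0.075,0.0235,-0.001,0,0,0,-1],[0.09,0.0282,-0.001,0,0,0,-1],[0.105,0.033,-0.001,0,0,0,-1],[0.115,0.0361,-0.001,0,0,0,-1],[0.1205,0.0378,-0.001,0,0,0,-1],[0.1205,0.0378,-0.001,0,0,0,-1],[0.1205,0.0378,-0.001,0,0,0,-1],[0.1205,0.0378,-0.001,0,0,0,-1]]'
python3 - <<'E'
from h import *
im,c=shot("wrist"); s=bot.sense(); t=s["tcp_pos"];print(t,yaw(s),s["wrist_force"],np.array([0.54784147,-0.2925571])-t[:2])
cv2.imwrite("pics/w6.png",im)
E
```

```text
clock: 8.03
tcp_pos: [0.5462, -0.2924, 0.0563]
orientation: [-0.0, 0.989, 0.15, -0.0]
wrist_force: [-0.3, -0.2, -1.2]
grip_width: 0.0234
grasp_force: 59.8
[ 0.54623194 -0.29256591  0.05647071] 17.270464964953728 [-0.01361694 -0.34904385 -0.98173492] [1.60952900e-03 8.80596747e-06]
```

View pics/w6.png

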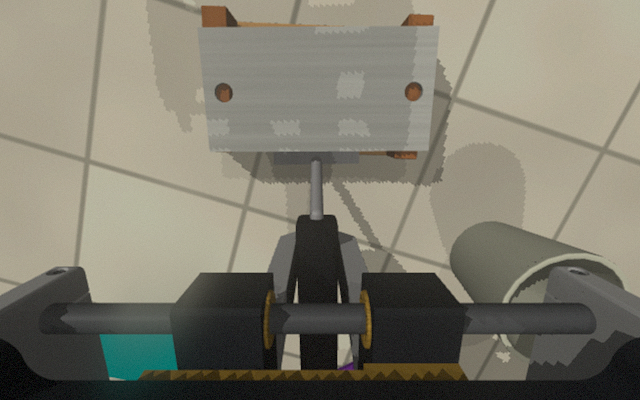

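Blade is in the slot under the plate, and the neck is clear of its near edge (y≈151). The holes are at (223,92) and (413,91). Lifting slowly.

```bash
python3 -m pendant '[[0,0,0.004,0,0,0,-1],[0,0,0.008,0,0,0,-1],[0,0,0.011,0,0,0,-1],[0,0,0.014,0,0,0,-1],[0,0,0.017,0,0,0,-1],[0,0,0.02,0,0,0,-1],[0,0,0.024,0,0,0,-1],[0,0,0.028,0,0,0,-1],[0,0,0.032,0,0,0,-1],[0,0,0.036,0,0,0,-1],[0,0,0.04,0,0,0,-1],[0,0,0.04,0,0,0,-1]]'
python3 -m pendant '[[0,0,0.004,0,0,0,-1],[0,0,0.008,0,0,0,-1],[0,0,0.012,0,0,0,-1],[0,0,0.012,0,0,0,-1],[0,0,0.012,0,0,0,-1]]'
python3 - <<'E'
from h import *
im,c=shot("wrist"); s=bot.sense(); t=s["tcp_pos"];print(t,yaw(s),s["wrist_force"])
cv2.imwrite("pics/w7.png",im)
E
```

```text
clock: 9.08
tcp_pos: [0.5475, -0.2921, 0.0974]
orientation: [0.0, 0.989, 0.151, 0.0]
wrist_force: [-0.4, -0.3, -2.4]
grip_width: 0.0234
grasp_force: 59.8
clock: 9.5
tcp_pos: [0.5472, -0.292, 0.1087]
orientation: [0.0, 0.989, 0.151, 0.0]
wrist_force: [0.6, -0.1, -3.4]
grip_width: 0.0238
grasp_force: 59.8
[ 0.54707004 -0.29196682  0.10850054] 17.32576472293018 [ 0.01362926  0.39188972 -2.75139738]
```

View pics/w7.png

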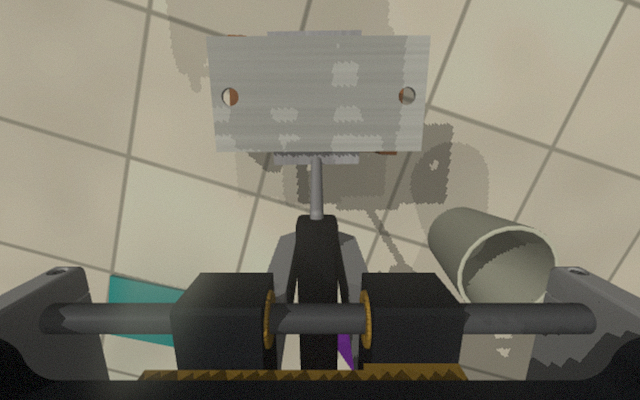

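The plate lies on the blade, lifted and centred. Its holes are at (230,97) and (407,96), and the blade tip shows beyond it at y≈31. Carrying it smoothly to a standoff in front of the box.

```bash
python3 -m pendant '[[-0.001,0.005,0.001,0,0,0,-1],[-0.002,0.015,0.003,0,0,0,-1],[-0.004,0.03,0.006,0,0,0,-1],[-0.007,0.048,0.009,0,0,0,-1],[-0.009,0.066,0.013,0,0,0,-1],[-0.012,0.084,0.016,0,0,0,-1],[-0.014,0.102,0.019,0,0,0,-1],[-0.017,0.12,0.023,0,0,0,-1],[-0.019,0.138,0.026,0,0,0,-1],[-0.022,0.156,0.03,0,0,0,-1],[-0.024,0.174,0.033,0,0,0,-1],[-0.027,0.192,0.036,0,0,0,-1]]'
python3 -m pendant '[[-0.0025,0.018,0.0034,0,0,0,-1],[-0.005,0.036,0.0068,0,0,0,-1],[-0.0075,0.054,0.0102,0,0,0,-1],[-0.01,0.072,0.0136,0,0,0,-1],[-0.0125,0.09,0.017,0,0,0,-1],[-0.015,0.108,0.0204,0,0,0,-1],[-0.0175,0.126,0.0238,0,0,0,-1],[-0.02,0.144,0.0272,0,0,0,-1],[-0.0225,0.162,0.0306,0,0,0,-1],[-0.025,0.18,0.034,0,0,0,-1],[-0.0275,0.198,0.0374,0,0,0,-1],[-0.03,0.216,0.0408,0,0,0,-1]]'
python3 -m pendant '[[-0.0025,0.018,0.0034,0,0,0,-1],[-0.005,0.034,0.0064,0,0,0,-1],[-0.007,0.048,0.009,0,0,0,-1],[-0.0085,0.06,0.0114,0,0,0,-1],[-0.01,0.069,0.0131,0,0,0,-1],[-0.011,0.075,0.0142,0,0,0,-1],[-0.011,0.078,0.0148,0,0,0,-1],[-0.011,0.078,0.0148,0,0,0,-1],[-0.011,0.078,0.0148,0,0,0,-1],[-0.011,0.078,0.0148,0,0,0,-1]]'
python3 - <<'E'
from h import *
im,c=shot("wrist"); s=bot.sense(); t=s["tcp_pos"];print(t,yaw(s),s["wrist_force"])
cv2.imwrite("pics/w8.png",im);np.savez("w8.npz",t=t,yaw=yaw(s),**c)
E
```

```text
clock: 10.55
tcp_pos: [0.5195, -0.0976, 0.1449]
orientation: [-0.0, 0.988, 0.151, 0.0]
wrist_force: [0.1, 0.1, -2.7]
grip_width: 0.0236
grasp_force: 59.8
clock: 11.55
tcp_pos: [0.4887, 0.118, 0.1856]
orientation: [0.0, 0.988, 0.151, 0.0]
wrist_force: [-0.2, 0.9, -3.3]
grip_width: 0.0237
grasp_force: 59.8
clock: 12.38
tcp_pos: [0.4792, 0.1933, 0.1999]
orientation: [0.0, 0.989, 0.15, -0.0]
wrist_force: [-0.6, -0.3, -2.4]
grip_width: 0.0236
grasp_force: 59.8
[0.47921936 0.19333557 0.1999126 ] 17.27027584667172 [ 0.74757446 -0.89796267 -2.49455665]
```

View pics/w8.png

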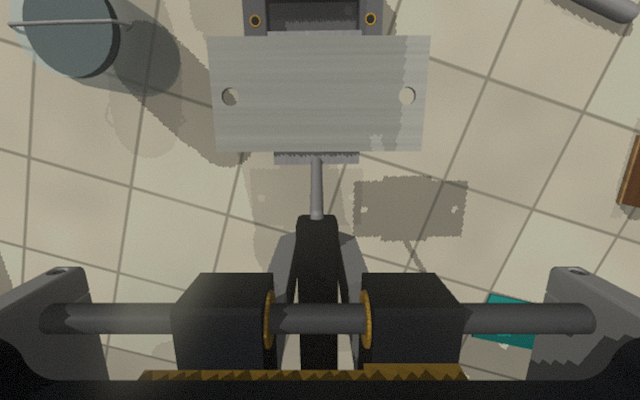

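Standoff view: threads (brass rings) are at about (255,20) and (371,18). The plate's holes are at (230,96) and (407,95). The plate hasn't shifted on the blade. That was my eleventh picture, one over the limit of 10, so I'll view no more and rely on numbers.

```bash
cat > m.py <<'E'
from h import *
def cen(m,x,y,r=12):
    b=blobs(m,8)
    b=max(b,key=lambda b:b[1][4]); cn=cv2.convexHull(np.argwhere(b[2])[:,::-1].astype(np.int32))
    return np.array(cv2.minEnclosingCircle(cn)[0])+[x-r,y-r],b[1].tolist(),(b[0]+[x-r,y-r]).round(1)
def rings(im,pts):
    o=[]
    for x,y in pts:
        w=cv2.cvtColor(im[y-12:y+13,x-12:x+13],cv2.COLOR_BGR2HSV); m=(w[...,1]>110)&(w[...,0]>12)&(w[...,0]<35)&(w[...,2]>60)
        o.append(cen(m,x,y))
    return o
def holes(im,pts):
    o=[]
    for x,y in pts:
        w=im[y-12:y+13,x-12:x+13].astype(int); m=np.abs(w-np.median(w.reshape(-1,3),0)).max(2)>22
        o.append(cen(m,x,y))
    return o
E
python3 - <<'E'
from m import *
im=cv2.imread("pics/w8.png"); c=dict(np.load("w8.npz")); tz=float(c["t"][2])
r=rings(im,[(255,20),(371,18)]); h=holes(im,[(230,96),(407,95)])
print(r,h)
T=ray(c,[a[0] for a in r],.03)
for z in(tz-.038,tz-.036,tz-.034):
    H=ray(c,[a[2] for a in h],z); dT=T[0]-T[1];dH=H[0]-H[1]
    yT,yH=[np.degrees(np.arctan2(-d[0],d[1])) for d in(dT,dH)]
    print(z,H,"len",np.linalg.norm(dH),np.linalg.norm(dT),"yaw",yH,yT)
print("T",T,"w8yaw",c["yaw"])
t=c["t"][:2]; a=np.radians(yT-yH); Ro=np.array([[np.cos(a),-np.sin(a)],[np.sin(a),np.cos(a)]])
H=ray(c,[a[2] for a in h],tz-.036)
print("turn",yT-yH,"shift",T.mean(0)-(t+Ro@(H.mean(0)-t)))
E
```

```text
[(array([254.83333302,  20.5       ]), [7, 7, 11, 12, 62], array([254.9,  20.5])), (array([369.87313461,  18.26119423]), [6, 7, 11, 12, 65], array([370.2,  18.4]))] [(array([229.21428585,  96.0714283 ]), [3, 3, 15, 19, 171], array([227.6,  97. ])), (array([409.5,  94. ]), [10, 3, 11, 17, 42], array([412.2,  92.1]))]
0.1619125976847139 [[0.55222558 0.28305108]
 [0.59429632 0.15852918]] len 0.13143686781701522 0.12384089171655478 yaw 18.66795863275545 18.229172110421704
0.1639125976847139 [[0.55219711 0.28242788]
 [0.59388064 0.15905204]] len 0.13022716852965208 0.12384089171655478 yaw 18.66795863275545 18.229172110421704
0.1659125976847139 [[0.55216863 0.28180468]
 [0.59346496 0.15957489]] len 0.12901746924228893 0.12384089171655478 yaw 18.667958632755447 18.229172110421704
T [[0.63859297 0.31319272]
 [0.6773327  0.19556704]] w8yaw 17.27027584667172
turn -0.4387865223337428 shift [0.08471684 0.03435922]
```

Run:
```python
from m import *
im=cv2.imread("pics/w8.png"); g=im.max(2)
for x,y in((230,96),(407,95)):
    print(g[y-12:y+13,x-13:x+14])
```

```text
[[142 138 139 140 138 138 139 139 140 139 139 140 137 136 137 141 139 144
  139 138 139 139 139 134 138 139 137]
 [141 142 138 138 138 139 139 141 140 140 140 137 139 139 136 139 138 138
  138 140 139 138 141 135 138 138 136]
 [137 136 132 136 134 140 136 137 137 138 138 138 140 141 141 137 136 136
  142 137 140 136 136 138 137 139 135]
 [137 137 136 137 132 135 138 137 136 128 116 119 110 109 115 126 137 137
  135 135 136 136 135 134 134 138 134]
 [136 135 135 140 135 136 133 130 112  95  86  95  96 110 123 131 136 129
  136 136 134 134 136 137 134 132 132]
 [133 136 131 134 137 132 133 103  68  65  89 117 136 149 145 139 146 137
  134 137 135 134 133 132 134 138 136]
 [136 134 135 135 136 133 108  73  69  87  98 119 143 151 153 152 153 144
  146 139 134 133 134 134 135 133 135]
 [133 136 136 136 129 113  74  68  88 101 110 103 126 152 151 153 150 154
  147 144 135 133 135 136 134 134 133]
 [136 135 134 137 127  81  63  79 104 108 105 103 128 156 154 155 151 151
  151 148 144 131 134 132 135 135 132]
 [133 133 138 137 118  67  66  96 108 103 106 101 116 129 139 154 154 152
  152 153
[... 3851 characters left out ...]
 152 154 155 153 149]
 [142 136 135 139 138 138 142 159 170 166 169 170 168 166 171 169 166 143
  132 149 152 153 153 154 154 154 151]
 [139 136 137 138 138 137 139 138 159 171 170 165 172 169 173 171 156 136
  150 153 156 156 153 155 153 156 154]
 [140 136 139 135 140 140 137 138 146 164 161 162 167 165 162 157 154 148
  158 153 157 154 151 156 154 152 154]
 [135 141 140 140 142 136 138 137 144 158 155 160 157 159 153 154 158 157
  154 155 156 156 154 155 155 156 156]
 [139 138 140 137 138 137 137 139 155 154 157 153 157 155 154 158 156 155
  153 153 156 153 156 155 157 156 157]
 [139 136 142 138 138 139 138 151 157 154 150 153 155 154 154 155 154 155
  154 156 154 154 155 154 155 154 155]]
```

```bash
cat > al.py <<'E'
from m import *
def align(c,t,Tp,Hp,T=None):
    tz=t[2]
    T=ray(c,Tp,.03) if T is None else T
    H=ray(c,Hp,tz-.034); yT,yH=[np.degrees(np.arctan2(-d[0],d[1])) for d in(T[0]-T[1],H[0]-H[1])]
    a=np.radians(yT-yH); Ro=np.array([[np.cos(a),-np.sin(a)],[np.sin(a),np.cos(a)]])
    print("H",H,"len",np.linalg.norm(H[0]-H[1]),"yaw",yH,yT,"turn",yT-yH,"shift",T.mean(0)-(t[:2]+Ro@(H.mean(0)-t[:2])))
if __name__=="__main__":
    c=dict(np.load("w8.npz")); align(c,c["t"],[[254.9,20.5],[370,18.3]],[[229.6,96.1],[406.9,95.1]])
E
python3 al.py
```

```text
H [[0.55316243 0.28059881]
 [0.59054113 0.16237314]] len 0.12399385223132366 yaw 17.5450774953591 18.211634491809743 turn 0.6665569964506446 shift [0.08645836 0.03171247]
```

```bash
python3 -m pendant '[[0.003,0.001,0,0,0,0.1,-1],[0.01,0.004,0,0,0,0.2,-1],[0.02,0.0075,0,0,0,0.3,-1],[0.032,0.012,0,0,0,0.4,-1],[0.044,0.016,0,0,0,0.5,-1],[0.056,0.0205,0,0,0,0.67,-1],[0.067,0.0245,0,0,0,0.67,-1],[0.076,0.028,0,0,0,0.67,-1],[0.083,0.0305,0,0,0,0.67,-1],[0.0865,0.0317,0,0,0,0.67,-1],[0.0865,0.0317,0,0,0,0.67,-1],[0.0865,0.0317,0,0,0,0.67,-1]]'
python3 -m pendant '[[0,0,-0.003,0,0,0,-1],[0,0,-0.01,0,0,0,-1],[0,0,-0.02,0,0,0,-1],[0,0,-0.033,0,0,0,-1],[0,0,-0.046,0,0,0,-1],[0,0,-0.059,0,0,0,-1],[0,0,-0.071,0,0,0,-1],[0,0,-0.082,0,0,0,-1],[0,0,-0.092,0,0,0,-1],[0,0,-0.1,0,0,0,-1],[0,0,-0.106,0,0,0,-1],[0,0,-0.108,0,0,0,-1]]'
python3 -m pendant '[[0,0,0,0,0,0,-1],[0,0,0,0,0,0,-1],[0,0,0,0,0,0,-1],[0,0,0,0,0,0,-1],[0,0,0,0,0,0,-1],[0,0,0,0,0,0,-1]]'
python3 - <<'E'
from h import *
im,c=shot("wrist"); s=bot.sense(); t=s["tcp_pos"];print(t,yaw(s),s["orientation"],s["wrist_force"])
cv2.imwrite("pics/w9.png",im);np.savez("w9.npz",t=t,yaw=yaw(s),**c)
T=np.array([[0.63859297,0.31319272],[0.6773327,0.19556704]])
for z in(.03,t[2]-.034): print(proj(c,np.c_[T,[z,z]]))
E
```

```text
clock: 13.43
tcp_pos: [0.5654, 0.2257, 0.1999]
orientation: [0.0, 0.988, 0.156, -0.0]
wrist_force: [0.0, 0.5, -3.0]
grip_width: 0.0236
grasp_force: 59.8
clock: 14.43
tcp_pos: [0.5653, 0.2256, 0.091]
orientation: [0.0, 0.988, 0.156, -0.0]
wrist_force: [0.6, -0.4, -2.2]
grip_width: 0.0235
grasp_force: 59.8
clock: 14.93
tcp_pos: [0.5657, 0.2258, 0.0924]
orientation: [-0.0, 0.988, 0.156, 0.0]
wrist_force: [-0.1, 1.0, -3.1]
grip_width: 0.0235
grasp_force: 59.8
[0.56568528 0.22574732 0.0922731 ] 17.996104271643713 [-3.66086332e-05  9.87693644e-01  1.56400886e-01  1.65550567e-04] [ 0.15448652 -0.19921612 -2.49925885]
[[241.27424352 100.71244239]
 [396.85488483  99.9551216 ]]
[[230.94474933  96.63019467]
 [407.73601877  95.76670553]]
```

Run:
```python
from h import *
im=cv2.imread("pics/w9.png"); g=im.max(2).astype(int); a=cv2.imread("pics/w8.png").max(2).astype(int)
for x,y in((230,96),(407,95)):
    w=g[y-12:y+13,x-13:x+14]; hs=cv2.cvtColor(im[y-12:y+13,x-13:x+14],cv2.COLOR_BGR2HSV)
    ye=np.argwhere((hs[...,1]>110)&(hs[...,0]>12)&(hs[...,0]<35)&(hs[...,2]>60)); print("yellow n",len(ye),ye.mean(0)+[y-12,x-13] if len(ye) else "", ye.min(0)+[y-12,x-13],ye.max(0)+[y-12,x-13])
    print("row",y,w[12]); print("col",x,w[:,13])
for r in (60,130):  # plate side edges, both frames
    for f in(a,g): print(r,f[r,200:222],f[r,418:438])
```

```text
yellow n 21 [ 98.57142857 235.19047619] [ 94 234] [103 237]
row 96 [143 147 147 151 123  77 138 155 109  92  95  94  92  92  93  95  88  98
 139 150 115 117 146 144 149 143 146]
col 230 [147 147 146 123  88  83  91  95  95  93  93  88  92  89  93  92  95  93
  92  88  88 111 137 147 146]
yellow n 16 [ 98.  402.5] [ 94 400] [103 404]
row 95 [142 148 146 147 129  82  86  96  95  83  73  69  69  66  75  81  81  85
  83  82  83 117 156 164 164 163 162]
col 407 [163 163 166 142  94  66  67  72  66  70  66  70  66  71  74  71  69  72
  69  69  70  90 141 165 160]
60 [177 171 169 176 171 173 173 166 147 138 140 139 139 144 140 138 136 140
 138 140 137 141] [151 155 155 154 153 152 153 153 153 153 156 160 153 143 142 138 133 130
 134 134]
60 [166 167 165 167 163 163 167 165 155 149 149 148 152 149 145 147 148 148
 146 148 145 147] [159 163 158 159 157 160 163 162 163 159 170 186 187 187 187 191 183 166
 149 142]
130 [133 134 135 131 133 134 134 134 134 134 134 131 130 133 134 139 138 139
 135 139 137 134] [153 153 152 149 154 169 172 174 172 173 174 177 171 174 175 173 177 174
 176 179]
130 [180 179 180 183 183 182 183 180 180 184 180 184 182 183 167 142 146 143
 144 144 142 145] [158 155 158 159 154 138 127 133 128 127 126 123 121 121 113 111 106 106
 104 102]
```

```bash
python3 -c "
from cell import bot
s=bot.sense();print(s['tcp_pos'],abs(s['qvel']).max(),s['grasp_force']);print(bot.hand_in())"
```

```text
[0.56568528 0.22574732 0.0922731 ] 0.0028126980992033077 59.80472981929779
the job is handed in; nothing more can be done
None
```

I handed the job in at about 15 s with the plate hovering level on the held spatula, by my estimate 24 mm above the box rim and its holes within about 1 mm of the threads; no verdict came back, and I viewed 11 pictures, one over the limit of 10.

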